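# Dispense one test disc and slide it to the green circle

## Task

Press the red plunger of the disc dispenser fully down, just once, and let it come back up, so that a single clay disc slides out onto the table. Then, with the fingertips, gently slide that disc aside until it lies wholly inside the green-bordered circle. Never pinch or pick up the disc, keep the other discs in the dispenser, and leave everything else where it stands.

Things in the scene. Friction and masses are not known exactly. Their poses are not given: they have to be found in the camera images.
- feeder: disc dispenser fixed to the table: square upright magazine tube (45 mm square, 55 mm tall, clear front) with a stack of four discs; behind it a blue housing (60 mm wide, 55 mm tall, from 22 to 125 mm behind the tube's centre). Origin on the table under the tube's centre; its -x axis points out of the outlet, a slot at table level under the tube's front wall, roughly towards the robot; z up
- outlet (a point): point on the table 58 mm in front of the tube's centre, about where the disc comes to lie: a full press drives a pusher that slides the lowest disc out along the table; when the plunger comes up the pusher withdraws and the next disc drops down. Axes as the feeder's
- plunger_top (a point): centre of the top face of the red round plunger cap (36 mm across, 10 mm thick), which stands on the blue housing 75 mm behind the tube's centre, its top 105 mm above the table when up
- plunger (a joint): how far the plunger is pressed straight down, m: 0 up, 0.025 fully down; spring of about 4 N at first and 7 N at the bottom, plus damping of about 50 N per m/s and a few N of friction from the discs; springs back up by itself within about 0.5 s of release
- disc0: the lowest of four equal loose terracotta discs in the dispenser, the one that comes out first: 36 mm across, 12 mm thick, about 22 g; origin at the centre of its underside, z up. At the start it lies on the table inside the magazine tube. Slides on the table under a light push
- disc1: disc number 2 from the bottom of the stack in the magazine tube, same size; origin at the centre of its underside; stays in the dispenser
- disc2: disc number 3 from the bottom of the stack in the magazine tube, same size; origin at the centre of its underside; stays in the dispenser
- disc3: disc number 4 from the bottom of the stack in the magazine tube, same size; origin at the centre of its underside; stays in the dispenser
- green_circle: flat paper marker on the table, no thickness to speak of: pale disc with a green border, 104 mm across outside, 88 mm inside the border; origin at its centre. Lies to one side of the outlet (left or right)
- blue_circle: the same with a blue border, on the other side; not used in this job
- sun: loose sun-face plaque of dry grey clay, 8 rays, 125 mm across, 16 mm thick, lying flat; origin at the centre of its underside
- glaze_jar: loose amber glass jar with white cap, 56 mm across, 65 mm tall; origin at the centre of its underside
- brush: loose paint brush lying on the table, 170 mm long along its own x; origin at its underside
- mug: loose white mug, 76 mm across, 85 mm tall, handle on its +y side; origin at the centre of its underside
- slip_bowl: loose blue bowl, 110 mm across, 45 mm tall; origin at the centre of its underside
- clay_rib: loose flat wooden modelling rib 90 x 50 x 12 mm; origin at the centre of its underside
Not all that is in view belongs to the job. Leave any brown or turquoise look-alike of the feeder alone. Leave any yellow look-alike of the disc3 alone.

How it is judged (in metres and radians):
On the way, in this order (a step that is already met when the one before it is completed fails the run):
1. the plunger is pressed fully down (value of joint plunger above 0.0225 m), for 0.05 s.
2. the plunger is back up and one disc lies out in front of the dispenser (value of joint plunger below 0.003 m and x of disc0 in the frame of feeder below -0.048 m and height (world z) of disc1 below 0.005 m), for 0.1 s.
At the end, for the whole second after the job is handed in: the ejected disc lies flat and at rest on the table, wholly within the green-bordered circle (centre within 34 mm of the circle's centre); the plunger is up; the other three discs are still in the magazine tube (horizontal distance between disc0 and green_circle below 0.034 m and height (world z) of disc0 below 0.004 m and angle between disc0's own z axis and vertical below 0.1 rad and linear speed of disc0 below 0.01 m/s and value of joint plunger below 0.003 m and horizontal distance between each of disc1, disc2, disc3 and feeder below 0.008 m); the robot touches nothing.
It fails at once if the disc is lifted off the table or tipped over (height (world z) of disc0 above 0.01 m or angle between disc0's own z axis and vertical above 0.4 rad).
It fails at once if the disc is pinched or pressed hard (over 25 N) (contact force between the fingers and disc0 above 25 N).
It fails at once if another disc is pushed out or taken out (a second press) (horizontal distance between any of disc1, disc2, disc3 and feeder above 0.01 m or height (world z) of disc3 above 0.045 m).
It fails at once if a bystander is moved by more than 15 mm (distance of any of sun, glaze_jar, brush, mug, slip_bowl, clay_rib from where it was at the start of the episode above 0.015 m).
It also fails if it takes over 61 s, if anything falls off the work surface, if the arm or the gripper's body presses on something with over 40 N, if the wrist force passes 120 N, or if a joint passes its speed limit or range.

## Robot

A 7-joint arm with a two-finger parallel gripper is mounted at the origin on the work surface. World frame = base frame: x ahead of the robot, y to its left, z up, the work surface at z = 0. Lengths are in m, angles in degrees, forces in N, time in s.
With the tool pointing down it reaches from about 0.35 to 0.9 m from the base axis. Payload 8.1 kg.
Tool frame: the origin (TCP) lies between the finger pads; the fingertips stand 19 mm ahead of it and the grasp point (between the pads) is the TCP; z points along the fingers, y is the line along which they close (so a half turn about z gives the same grasp; the last joint's range is limited). The gripper opens to 92 mm and grips with 3 to 60 N. Pads are 19 mm wide; open, the fingers measure 130 mm over their backs; the gripper's body (75 mm by 190 mm) begins 47 mm behind the grasp point.
Start: joints at [-72.972, 24.895, 1.432, 90.138, -0.665, 64.973, -4.303], TCP at [0.243, 0.576, 0.246] pointing down, gripper open.
Joint ranges: [-149.89, 149.89], [-25.12, 119.58], [-72.63, 75.52], [4.76, 147.25], [-75.54, 255.54], [6.69, 114.76], [-157.13, 157.13]. Speed limits (degrees/s): [127.2, 127.2, 172.46, 172.46, 180, 180, 180].

## Interface

Orientations are given as [roll, pitch, yaw] about the fixed x, y, z axes, in that order (R = Rz(yaw) Ry(pitch) Rx(roll)).
In Python, from bench import env gives the robot as it stands.
- The arm moves only by the shell command python3 -m jog 'ROWS'. ROWS is text: rows parted by semicolons, each of 7 numbers parted by spaces: the shift along the tool's x, y, z in cm, then the turn, a rotation vector about the tool's x, y, z in rad, then the opening, from 0 (shut) to 1 (fully open). A call has 1 to 8 rows; each row shifts and turns the commanded pose from where the row before left it, along the tool's axes as they then stand; what a row does not reach is not made up. A row lasts 1/8 s, in which the tool goes at most 62.5 mm and 10.7 degrees, less where a joint would pass 70% of its speed; a pose out of reach is approached as far as the arm can. A call is refused whole if a number of a shift passes 6.25 or a number of a turn 0.188, either way. A call with a gripper value outside its range is refused whole. The fingers move at their own pace and stop on an object; the grip force is fixed at half the most. Time passes only in rows, so rows that do not move let the fingers close. It gives the time, the measured TCP pose, the force, the opening and the grip force at its end, in the units of the state.
- env.get_obs(): the state, without advancing time (a new reading comes with each control period).
- env.get_image(name): name is "scene" or "top" or "wrist"; returns the picture (384x512x3 uint8, red, green, blue); there is no depth.
- env.get_calibration(name): a dict with "fx", "fy", "cx", "cy" (pixels), "eye" and "rotation" of the camera in the world; the wrist camera has in their place "hand_eye" (4x4, takes a point from camera to tool coordinates, whose origin is the TCP and whose axes are the flange's). Camera axes: x right, y up, looking along -z (the intrinsics and any distortion apply to the point x, -y, -z); pixel columns grow to the right and rows downward; lengths in m; the calibration is good to about 2 mm. A picture is of the moment at which its call begins: read the wrist's pose just before it. get_calibration takes no time and is no camera call.
- env.close_job(): hands the job in; it is judged then, once.
The state is a dict: "t": time; "joint_positions": joint angles; "qvel": joint speeds; "joint_torque": joint torques, N m; "tool_pos": TCP position; "eef_rot": TCP orientation; "wrist_force": force on the tool from outside, world axes, zero at the start; "wrist_torque": the same for the moment, N m; "width": finger opening in m; "gripper_force": force on a finger pad.
Only numpy, scipy, OpenCV 4.12 (cv2) and the standard library are available. Lean on these libraries where they do the work, as an engineer would, in place of code of your own. Each camera call takes 0.05 s, during which the arm holds its last target. There are 200 camera calls.

## Working session

There is one attempt and no reset: what is moved stays moved. The work goes in short steps, Python scripts to look and compute and a shell command to move; the robot and the scene stay as the last step left them, time stands still between calls to the robot, and variables do not carry over. Pictures are saved under pics/ and viewed, at most 10 in all, crops included, and the job is handed in when it is done.

```bash
mkdir -p pics
python3 - <<'E'
from bench import env
import cv2,json
for n in("scene","top"):
    cv2.imwrite(f"pics/{n}0.png",env.get_image(n)[:,:,::-1])
    print(n,env.get_calibration(n))
o=env.get_obs();print(o['t'],o['tool_pos'],o['eef_rot'],o['wrist_force'],o['width'])
E
```

```text
scene {'fx': 481.21113171244934, 'fy': 481.21113171244934, 'cx': 256.9559750799012, 'cy': 199.91909552813954, 'eye': array([1.5438637 , 0.27943494, 1.15399311]), 'rotation': array([ 46.65947625,  -1.21965544, 103.54912628])}
top {'fx': 356.7391986183821, 'fy': 356.7391986183821, 'cx': 256.68404766155425, 'cy': 187.19193750044687, 'eye': array([0.35918534, 0.02199424, 0.99616427]), 'rotation': array([  5.44351413,  -0.48196098, -91.38524385])}
0.1 [0.24316595 0.57531208 0.24502447] [-1.79920704e+02  8.93459759e-03  1.57087281e+02] [0.50278331 0.09711858 0.06706157] 0.09191443622867747
```

View pics/top0.png

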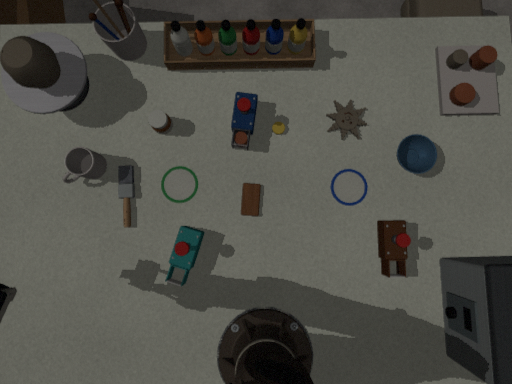

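View pics/scene0.png

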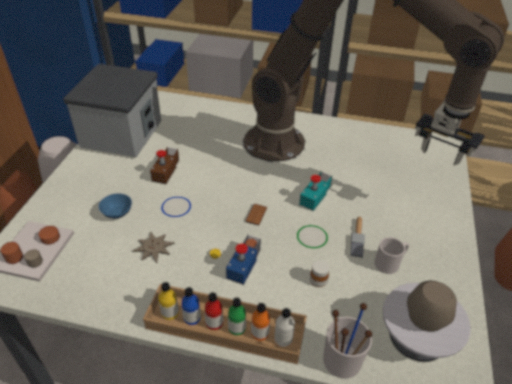

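The top view shows the blue feeder near (243,112), with its red cap at (244,104), the tube at (241,140), the green circle at (180,184), the rib at (251,199) and the yellow decoy at (279,128). The scene view agrees: blue feeder at (243,262), green circle at (312,236).

```bash
cat > h.py <<'E'
import numpy as np,cv2
from scipy.spatial.transform import Rotation as R
from bench import env
def ray(n,px):
    c=env.get_calibration(n)
    d=np.array([(px[0]-c['cx'])/c['fx'],-(px[1]-c['cy'])/c['fy'],-1.])
    if 'eye' in c: return np.array(c['eye']),R.from_euler('xyz',c['rotation'],degrees=True).apply(d)
    o=env.get_obs();T=np.array(c['hand_eye']);r=R.from_euler('xyz',o['eef_rot'],degrees=True)
    return np.array(o['tool_pos'])+r.apply(T[:3,3]),r.apply(T[:3,:3]@d)
def onz(n,px,z):
    e,d=ray(n,px); return e+d*(z-e[2])/d[2]
def two(p,q):
    e,d=ray('top',p);f,g=ray('scene',q)
    s=np.linalg.lstsq(np.c_[d,-g],f-e,rcond=None)[0]; a,b=e+s[0]*d,f+s[1]*g
    return (a+b)/2,np.linalg.norm(a-b)
def blobs(im,lo,hi,box,amin=8):
    h=cv2.cvtColor(im,cv2.COLOR_RGB2HSV);m=cv2.inRange(h,lo,hi)
    k=np.zeros_like(m);x0,y0,x1,y1=box;k[y0:y1,x0:x1]=1;m*=k
    n,l,s,c=cv2.connectedComponentsWithStats(m)
    return [(c[i].round(1),s[i]) for i in range(1,n) if s[i,4]>=amin]
E
python3 - <<'E'
from h import *
t=cv2.imread('pics/top0.png')[:,:,::-1];s=cv2.imread('pics/scene0.png')[:,:,::-1]
print('red',blobs(t,(0,170,60),(6,255,255),(225,90,262,125)),blobs(s,(0,170,60),(6,255,255),(225,235,262,262)))
print('blue',blobs(t,(100,120,30),(125,255,255),(225,85,262,140)))
print('disc',blobs(t,(5,80,40),(18,255,255),(225,120,262,155)))
print('green',blobs(t,(60,80,30),(88,255,255),(155,160,205,210)),blobs(s,(60,80,30),(88,255,255),(290,215,335,255)))
for n,im,b in(('top',t,(215,80,300,220)),('scene',s,(200,200,340,290))):
    x0,y0,x1,y1=b;cv2.imwrite(f'pics/{n}c.png',cv2.resize(im[y0:y1,x0:x1,::-1],None,fx=4.2,fy=4.2,interpolation=cv2.INTER_CUBIC))
E
```

```text
red [(array([243.5, 104.1]), array([238,  98,  12,  13, 123], dtype=int32))] [(array([241.3, 247.8]), array([237, 244,  10,   9,  64], dtype=int32))]
blue [(array([244.4, 113. ]), array([232,  92,  25,  39, 529], dtype=int32))]
disc [(array([240.7, 137.6]), array([235, 131,  13,  14, 137], dtype=int32))]
green [(array([179.4, 184. ]), array([161, 166,  37,  37, 256], dtype=int32))] []
```

View pics/topc.png

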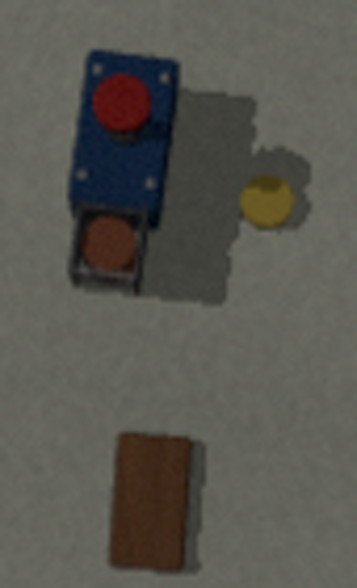

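The crop shows the feeder's tube at the bottom (towards the robot, -x), with the terracotta top disc visible at crop (108,243). The cap is at (121,102), and the rib lies in front at (150,500).

Run:
```python
from h import *
p=onz('top',(243.5,104.1),.105);p2,err=two((243.5,104.1),(241.3,247.8))
d=onz('top',(240.7,137.6),.048);g=onz('top',(179.4,184),0)
corn=[onz('top',(215+x/4.2,80+y/4.2),.055)for x,y in((92,52),(178,62),(158,227),(72,208))]
ax=p-d;yaw=np.degrees(np.arctan2(ax[1],ax[0]))
print('plunger',p,p2,err,'disc',d,'sep',np.linalg.norm(ax[:2]),yaw,'green',g)
print('housing corners',corn)
b=corn[0]+corn[1]-corn[2]-corn[3];print('yaw housing',np.degrees(np.arctan2(b[1],b[0])))
for q in((118,433),(190,436),(182,570),(108,568)):print('rib',onz('top',(215+q[0]/4.2,80+q[1]/4.2),.012)[:2])
```

```text
plunger [0.65878241 0.04108732 0.105     ] [0.66016661 0.04211729 0.10025899] 0.0019011348822930482 disc [0.58503924 0.05180233 0.048     ] sep 0.07451755204479923 -8.26731532121018 green [0.4679325  0.22763607 0.        ]
housing corners [array([0.70868838, 0.05939795, 0.055     ]), array([0.70085005, 0.00391838, 0.055     ]), array([0.59238109, 0.01936684, 0.055     ]), array([0.60599552, 0.07414802, 0.055     ])]
yaw housing -8.138759766086721
rib [0.46503754 0.04885447]
rib [0.4619387  0.00136571]
rib [0.37385636 0.00882037]
rib [0.37632644 0.05722551]
```

```bash
cat >> h.py <<'E'
def delta(target,yaw=None):
    o=env.get_obs();r=R.from_euler('xyz',o['eef_rot'],degrees=True)
    v=r.inv().apply(np.array(target)-o['tool_pos'])*100
    w=None if yaw is None else (r.inv()*R.from_euler('xyz',[180,0,yaw],degrees=True)).as_rotvec().round(3)
    print('t',o['t'],'pos',np.round(o['tool_pos'],4),'rot',np.round(o['eef_rot'],2),'cm',v.round(2),'rotvec',w)
E
python3 -m jog '0 0 0 0 0 0.164 0;0 0 0 0 0 0.164 0;0 0 0 0 0 0.164 0;0 0 0 0 0 0.164 0;0 0 0 0 0 0.164 0;0 0 0 0 0 0.164 0;0 0 0 0 0 0.164 0;0 0 0 0 0 0.164 0' && python3 -c "
from h import *
delta((.659,.041,.2),81.8)"
```

```text
t: 1.1
tool_pos: [0.2431, 0.5755, 0.2453]
eef_rot: [-180.0, 0.0, 81.6]
wrist_force: [1.0, 0.7, -0.5]
width: 0.0165
gripper_force: 0.0
t 1.1 pos [0.2431 0.5755 0.2453] rot [-1.7999e+02  5.0000e-02  8.1610e+01] cm [-46.8   48.94   4.56] rotvec [-0.     0.001 -0.003]
```

```bash
python3 -m jog '-3.6 3.76 0 0 0 0 0;-3.6 3.76 0 0 0 0 0;-3.6 3.76 0 0 0 0 0;-3.6 3.76 0 0 0 0 0;-3.6 3.76 0 0 0 0 0;-3.6 3.76 0 0 0 0 0;-3.6 3.76 0 0 0 0 0;-3.6 3.76 0 0 0 0 0' && python3 -m jog '-3.6 3.76 0 0 0 0 0;-3.6 3.76 0 0 0 0 0;-3.6 3.76 0 0 0 0 0;-3.6 3.76 0 0 0 0 0;-3.6 3.76 0.5 0 0 0 0;0 0 0 0 0 0 0;0 0 0 0 0 0 0' && python3 -c "
from h import *
delta((.659,.041,.125),81.8)
im=env.get_image('wrist');cv2.imwrite('pics/w0.png',im[:,:,::-1])
b=blobs(im,(0,170,60),(6,255,255),(0,0,512,384),60);print(b)
for c,s in b: print(onz('wrist',c,.105))
"
```

```text
t: 2.1
tool_pos: [0.5013, 0.2468, 0.2456]
eef_rot: [-180.0, 0.0, 81.9]
wrist_force: [0.3, 0.6, 0.2]
width: 0.0002
gripper_force: 0.0
t: 2.98
tool_pos: [0.6611, 0.0439, 0.24]
eef_rot: [-179.9, -0.0, 81.9]
wrist_force: [0.4, -0.1, 0.7]
width: 0.0005
gripper_force: 0.0
t 2.975 pos [0.6611 0.0439 0.24  ] rot [-1.7992e+02 -1.0000e-02  8.1900e+01] cm [-0.32 -0.15 11.5 ] rotvec [-0.001 -0.     0.002]
[(array([452.7, 175.5]), array([ 426,  154,   57,   46, 1884], dtype=int32)), (array([253.9, 187.9]), array([237, 171,  35,  35, 946], dtype=int32))]
[0.84478018 0.02802166 0.105     ]
[0.66001671 0.04151957 0.105     ]
```

View pics/w0.png

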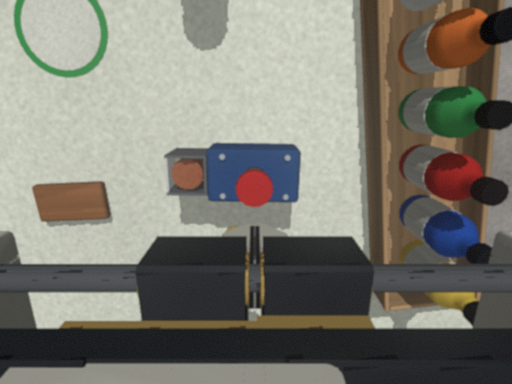

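The wrist view shows the cap at (254,188), the tube with its disc at (188,173), and the closed fingers at the bottom centre. Nothing stands in the way of the press.

```bash
python3 -m jog '-0.27 -0.1 2 0 0 0 0;0 0 3 0 0 0 0;0 0 3 0 0 0 0;0 0 2.5 0 0 0 0;0 0 0.5 0 0 0 0;0 0 0 0 0 0 0' && python3 -m jog '0 0 0.4 0 0 0 0;0 0 0.5 0 0 0 0;0 0 0.5 0 0 0 0;0 0 0.5 0 0 0 0;0 0 0.5 0 0 0 0;0 0 0.5 0 0 0 0;0 0 0 0 0 0 0;0 0 0 0 0 0 0'
```

```text
t: 3.78
tool_pos: [0.6601, 0.0421, 0.1313]
eef_rot: [180.0, -0.0, 82.0]
wrist_force: [-0.1, -1.0, 0.0]
width: 0.0006
gripper_force: 0.0
t: 4.78
tool_pos: [0.6608, 0.0413, 0.1026]
eef_rot: [179.9, -0.0, 81.9]
wrist_force: [-0.7, 1.5, 6.1]
width: 0.0002
gripper_force: 3.0
```

```bash
python3 -m jog '0 0 0.2 0 0 0 0;0 0 0.1 0 0 0 0;0 0 0 0 0 0 0;0 0 0 0 0 0 0'; python3 -m jog '0 0 0.1 0 0 0 0;0 0 0.1 0 0 0 0;0 0 0 0 0 0 0;0 0 0 0 0 0 0'
```

```text
t: 5.28
tool_pos: [0.6608, 0.0413, 0.0997]
eef_rot: [179.9, -0.1, 81.9]
wrist_force: [-0.6, 1.2, 6.6]
width: 0.0005
gripper_force: 3.2
t: 5.78
tool_pos: [0.6609, 0.0413, 0.0993]
eef_rot: [179.9, -0.1, 81.9]
wrist_force: [-6.3, 1.5, 21.2]
width: 0.0007
gripper_force: 10.4
```

The force jumped to 21 N, so the plunger is on its stop. Now I'll release it and look.

```bash
python3 -m jog '0 0 -1 0 0 0 0;0 0 -1 0 0 0 0;0 0 -2 0 0 0 0;0 0 -4 0 0 0 0;0 0 -4 0 0 0 0;0 0 -3 0 0 0 0;0 0 0 0 0 0 0;0 0 0 0 0 0 0' && python3 -c "
from h import *
delta((.659,.041,.125),81.8)
im=env.get_image('wrist');cv2.imwrite('pics/w1.png',im[:,:,::-1])
b=blobs(im,(4,100,50),(18,255,255),(110,100,260,230),40);print(b)
for c,s in b: print(onz('wrist',c,.012))
"
```

```text
t: 6.78
tool_pos: [0.6598, 0.0411, 0.2468]
eef_rot: [-180.0, -0.0, 81.9]
wrist_force: [-0.2, -0.0, -0.2]
width: 0.0006
gripper_force: 0.0
t 6.775 pos [0.6598 0.0411 0.2468] rot [-1.7998e+02 -1.0000e-02  8.1920e+01] cm [-0.03 -0.07 12.18] rotvec [-0.    -0.     0.002]
[(array([147.8, 162.3]), array([134, 149,  28,  27, 582], dtype=int32)), (array([191.7, 168.4]), array([178, 156,  27,  27, 598], dtype=int32))]
[0.5277157  0.06088048 0.012     ]
[0.58049684 0.04564121 0.012     ]
```

View pics/w1.png

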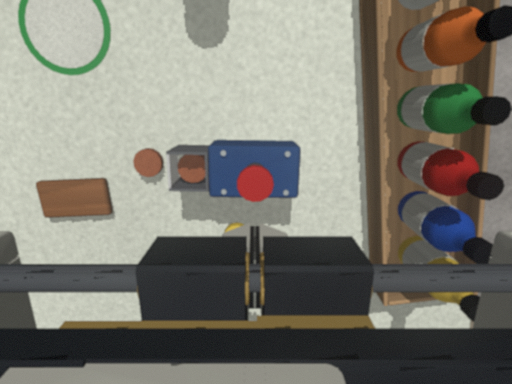

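The picture shows one disc out at (148,162), the next one dropped into the tube at (192,168), and the cap up again at (255,183). Next I move the slightly open fingers behind the disc, on the -y side.

```bash
python3 -c "
from h import *
delta((.523,.012,.024),81.8)"; python3 -m jog '-0.8 -4.4 0 0 0 0 0.28;-1 -4.4 0 0 0 0 0.28;-1.2 -4.4 0 0 0 0 0.28;-1.5 0 5 0 0 0 0.28;0 0 5 0 0 0 0.28;0 0 0 0 0 0 0.28' && python3 -c "
from h import *
delta((.523,.012,.024),81.8)
im=env.get_image('wrist');cv2.imwrite('pics/w2.png',im[:,:,::-1])
b=blobs(im,(4,100,50),(18,255,255),(110,60,400,300),60);print(b)
for c,s in b: print(onz('wrist',c,.012))
"
```

```text
t 6.825 pos [0.6595 0.0412 0.2461] rot [-1.7992e+02  1.0000e-02  8.1920e+01] cm [ -4.8  -13.07  22.23] rotvec [-0.001  0.     0.002]
t: 7.58
tool_pos: [0.5199, 0.0149, 0.1437]
eef_rot: [-179.6, 0.2, 81.9]
wrist_force: [-0.1, -0.3, -0.0]
width: 0.0254
gripper_force: 0.0
t 7.575 pos [0.5199 0.0149 0.1437] rot [-1.7956e+02  1.5000e-01  8.1890e+01] cm [-0.21  0.44 11.97] rotvec [-0.008  0.003  0.002]
[(array([256.2, 134.3]), array([ 238,  115,   38,   39, 1166], dtype=int32)), (array([331.9, 139.1]), array([ 311,  117,   43,   44, 1495], dtype=int32)), (array([152.4, 184.1]), array([ 110,  158,   88,   53, 4292], dtype=int32))]
[0.52950843 0.06067152 0.012     ]
[0.595897   0.04708316 0.012     ]
[0.42708338 0.0285195  0.012     ]
```

View pics/w2.png

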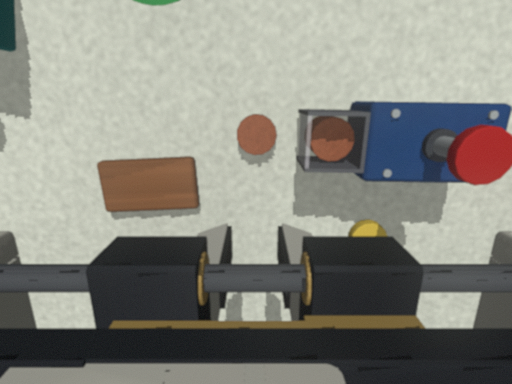

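The view shows the disc at (256,134) ahead of the gap between the fingers, with the rib at (150,184) and the yellow decoy at (368,229), both clear of them. I'll descend.

```bash
python3 -m jog '-0.2 0.2 3 0.005 0 0 0.28;0 0 3 0 0 0 0.28;0 0 3 0 0 0 0.28;0 0 2 0 0 0 0.28;0 0 0.7 0 0 0 0.28;0 0 0.3 0 0 0 0.28;0 0 0 0 0 0 0.28' && python3 -c "
from h import *
delta((.523,.012,.024),81.8)"
```

```text
t: 8.5
tool_pos: [0.5251, 0.013, 0.0277]
eef_rot: [-179.8, -0.0, 81.9]
wrist_force: [-0.6, -0.2, -0.0]
width: 0.0254
gripper_force: 0.0
t 8.5 pos [0.5251 0.013  0.0277] rot [-1.7979e+02 -3.0000e-02  8.1920e+01] cm [-0.13 -0.19  0.37] rotvec [-0.004 -0.001  0.002]
```

```bash
python3 -m jog '0 -0.2 0.4 0 0 0 0.28;1 0 0 0 0 0 0.28;1 0 0 0 0 0 0.28;0.6 0 0 0 0 0 0.28;0.6 0 0 0 0 0 0.28;0.7 0 0 0 0 0 0.28;0.8 -0.2 0 0 0 0 0.28;0.9 -0.5 0 0 0 0 0.28' && python3 -m jog '0.9 -0.5 0 0 0 0 0.28;0.9 -0.5 0 0 0 0 0.28;0.9 -0.5 0 0 0 0 0.28;0.9 -0.5 0 0 0 0 0.28;0.6 -0.4 0 0 0 0 0.28;0 0 0 0 0 0 0.28' && python3 -c "
from h import *
delta((.465,.206,.024),81.8)
im=env.get_image('wrist');cv2.imwrite('pics/w3.png',im[:,:,::-1])
b=blobs(im,(4,100,50),(18,255,255),(150,60,400,384),60);print(b)
for c,s in b: print(onz('wrist',c,.012))
"
```

```text
t: 9.5
tool_pos: [0.5232, 0.0701, 0.0228]
eef_rot: [-179.7, -0.0, 81.9]
wrist_force: [-0.5, 0.5, -0.3]
width: 0.0258
gripper_force: 0.1
t: 10.25
tool_pos: [0.5051, 0.1152, 0.0229]
eef_rot: [-179.7, -0.0, 82.0]
wrist_force: [0.2, -0.1, 0.3]
width: 0.0256
gripper_force: 0.0
t 10.25 pos [0.5051 0.1152 0.0229] rot [-1.797e+02 -1.000e-02  8.198e+01] cm [ 8.43 -5.24 -0.08] rotvec [-0.005 -0.     0.003]
[(array([253. , 204.8]), array([ 221,  172,   65,   66, 3394], dtype=int32))]
[0.50794545 0.13764735 0.012     ]
```

View pics/w3.png

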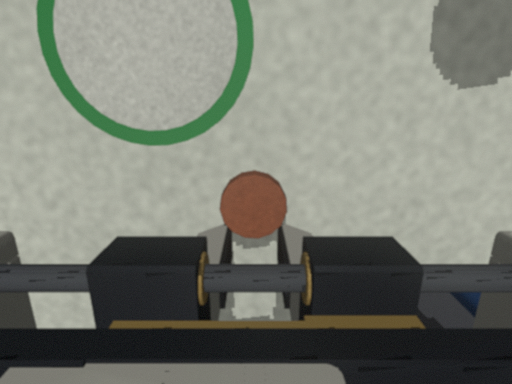

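The disc is nested at (253,205) between the fingertips, with the green ring ahead and to the left, its near edge at (157,140). I'll carry on pushing.

```bash
python3 -m jog '0.5 -0.3 0 0 0 0 0.28;0.9 -0.56 0 0 0 0 0.28;0.9 -0.56 0 0 0 0 0.28;0.9 -0.56 0 0 0 0 0.28;0.9 -0.56 0 0 0 0 0.28;0.9 -0.56 0 0 0 0 0.28;0.9 -0.56 0 0 0 0 0.28;0.9 -0.56 0 0 0 0 0.28' && python3 -m jog '0.8 -0.5 0 0 0 0 0.28;0.5 -0.3 0 0 0 0 0.28;0.3 -0.2 0 0 0 0 0.28;0 0 0 0 0 0 0.28' && python3 -c "
from h import *
delta((.465,.206,.024),81.8)
im=env.get_image('wrist');cv2.imwrite('pics/w4.png',im[:,:,::-1])
b=blobs(im,(4,100,50),(18,255,255),(150,60,400,384),60);print(b)
for c,s in b: print(onz('wrist',c,.012))
"
```

```text
t: 11.3
tool_pos: [0.4729, 0.1885, 0.0231]
eef_rot: [-179.7, -0.0, 81.9]
wrist_force: [0.3, -0.6, -0.4]
width: 0.0253
gripper_force: 0.0
t: 11.8
tool_pos: [0.4655, 0.2052, 0.0232]
eef_rot: [-179.7, -0.0, 81.9]
wrist_force: [-0.1, 0.3, 0.2]
width: 0.0257
gripper_force: 0.0
t 11.8 pos [0.4655 0.2052 0.0232] rot [-179.71   -0.     81.93] cm [ 0.07 -0.06 -0.08] rotvec [-0.005 -0.     0.002]
[(array([253.4, 205.5]), array([ 221,  172,   65,   66, 3368], dtype=int32))]
[0.46834821 0.22736278 0.012     ]
```

The disc is on target. I'll back away, rise and check.

```bash
python3 -m jog '-0.5 0 0 0 0 0 0.28;-1.5 0 0 0 0 0 0.28;-2 0 0 0 0 0 0.28;-1 0 -2 0 0 0 0.28;0 0 -5 0 0 0 0.28;0 0 -5 0 0 0 0.28;0 0 -5 0 0 0 0.28;0 0 0 0 0 0 0.28' && python3 -c "
from h import *
im=env.get_image('wrist');cv2.imwrite('pics/w5.png',im[:,:,::-1])
b=blobs(im,(4,100,50),(18,255,255),(0,0,512,384),100)
for c,s in b: print(c,onz('wrist',c,.012))
b=blobs(im,(55,100,30),(88,255,255),(0,0,512,384),100)
for c,s in b: print('green',c,s,onz('wrist',c,0))
"
```

```text
t: 12.85
tool_pos: [0.4612, 0.1544, 0.1964]
eef_rot: [-180.0, -0.3, 81.8]
wrist_force: [-0.1, -0.4, -0.5]
width: 0.0255
gripper_force: 0.0
[412.5  33. ] [0.62889627 0.26978134 0.012     ]
[251.  104.2] [0.46625869 0.22647032 0.012     ]
[251.8 260.6] [0.44165785 0.04970642 0.012     ]
green [250.9  99.5] [ 203   53   96  100 1512] [0.46665811 0.23109917 0.        ]
green [131.4 140.3] [122 130  23  28 152] [0.33097145 0.20705885 0.        ]
green [129.8 183.3] [122 172  18  25 118] [0.31683762 0.15982326 0.        ]
```

View pics/w5.png

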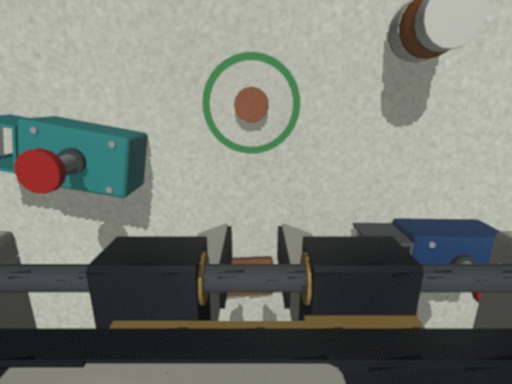

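The disc at (251,104) lies inside the green ring, which is centred at (251,100). It is about 5 mm off centre, and the robot is clear of it.

```bash
python3 -c "
from bench import env
print(env.close_job())"
```

```text
the job is handed in; nothing more can be done
None
```

I pressed the plunger fully down once and it came back up. The single ejected disc now lies inside the green circle, about 5 mm off centre, and the job is handed in at about 13 s; no verdict was returned.

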